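# Shut and bolt the parts case in the stockroom

## Robot

A 6-joint arm with a two-finger parallel gripper is mounted at the origin on the work surface. World frame = base frame: x ahead of the robot, y to its left, z up, the work surface at z = 0. Lengths are in mm, angles in rad, forces in N, time in s.
With the tool pointing down it reaches from about 200 to 875 mm from the base axis. Payload 3.4 kg.
Tool frame: the origin (TCP) lies midway between the tips of the shut fingers; the grasp point (between the pads) lies 19 mm behind it; x points along the fingers, y is the direction in which the jaws open and shut, and the axes are right-handed (so a half turn about x gives the same grasp; the last joint's range is limited). The gripper opens to 94 mm and grips with 3 to 60 N. Pads are 16 mm wide; open, the fingers measure 119 mm over their backs; the gripper's body (75 mm by 177 mm) begins 78 mm behind the grasp point.
Start: joints at [-1.229, 0.276, 1.505, -0, 1.361, -0.121], TCP at [256.717, -514.55, 205.493] pointing down, gripper open.
Joint ranges: [-2.89, 2.89], [-0.75, 2.08], [0.22, 2.7], [-1.18, 4.32], [0.11, 2.71], [-2.7, 2.7]. Speed limits (rad/s): [2.57, 2.57, 3.14, 3.14, 3.14, 3.14].

## Interface

Orientations are given as a unit quaternion [w, x, y, z].
In Python, from workcell import ctrl gives the robot as it stands.
- The arm moves only by the tool servo_tool, never from a script. Its argument "series" is a list of rows, each a list of 4 numbers: the shift along the tool's x, y, z scaled (see below), then the turn about the tool's x scaled (see below). A call has 1 to 5 rows; each row shifts and turns the commanded pose from where the row before left it, along the tool's axes as they then stand; what a row does not reach is not made up. The controller multiplies each number of a shift by 200 mm and each number of a turn by pi rad. A row lasts 1/12 s, in which the tool goes at most 41.7 mm and 7.16 degrees, less where a joint would pass 70% of its speed; a pose out of reach is approached as far as the arm can. A call with a number of a shift or a turn outside -1 to 1 is refused whole. A call with a gripper value outside its range is refused whole. "fingers" is the opening, from 0 (shut) to 1 (fully open), set as the call begins (left out, the last holds). The fingers move at their own pace and stop on an object; "squeeze" is the grip in N (left out, the last holds). Time passes only in rows, so rows that do not move let the fingers close. It gives the time, the measured TCP pose, the force and the opening at its end, in the units of the state.
- ctrl.get_state(): the state, without advancing time (a new reading comes with each control period).
- ctrl.capture(name): name is "scene" or "top"; returns a dict with "img" (384x512x3 uint8, blue, green, red), "K" (3x3 intrinsics, pixels), "D" ([k1, k2, p1, p2, k3] as OpenCV has them; the pictures are not rectified), "cam_to_world" (4x4, takes a point from camera to world coordinates). Camera axes: x right, y down, z forward; pixel columns grow to the right and rows downward; lengths in mm; the calibration is good to about 2 mm. A picture is of the moment at which its call begins. There is no depth.
- ctrl.close_job(): hands the job in, once; it reports no verdict.
The state is a dict: "t": time; "q": joint angles; "dq": joint speeds; "joint_efforts": joint torques, N m; "tcp_pos": TCP position; "tcp_rot": TCP orientation; "ft_force": force on the tool from outside, world axes, zero at the start; "ft_torque": the same for the moment, N m; "width": opening from 0.0 (shut) to 1.0 (fully open).
Only numpy, scipy, OpenCV 4.12 (cv2) and the standard library are available. Lean on these libraries where they do the work, as an engineer would, in place of code of your own. Each camera call takes 0.05 s, during which the arm holds its last target.

## Task

Shut the lid of the grey parts case first. Then lift the bolt's handle, slide the bolt across through the hoop on the lid and turn the handle fully down into the notch of the strip beside it, so that the bolt cannot slide back. Let go, and leave everything else on the table and on the case where it is.

Things in the scene. Friction and masses are not known exactly. Their poses are not given: they have to be found in the camera images.
- case: Grey steel parts case, 360 (x) x 260 (y) x 90 mm high, fixed to the table; place and yaw vary. Origin: centre of its underside; x points from its deck end (nearest the robot) to the lid's hinge, y left, z up. Its first 160 mm in x (-180 to -20) are a flat deck, top at 90 mm, carrying the bolt; the lid covers the rest. Two bystanders up to 40 mm high stand on the deck at y below -60 mm.
- bolt_zero (a point): Fixed point on the bolt's axis, where the handle's stem meets it when bolt is 0: x = -145, y = -20, z = 120 mm in the case's frame (30 mm above the deck); same axes as the case. The bolt's axis runs from here along the case's +x.
- strip_line (a point): Fixed point level with the top of the notched strip, beside bolt_zero (27 mm to +y of the axis, 14 mm above it). The upright steel strip, 6 mm thick, runs along the case's x on this line. Its one notch, open at the top, 16 mm wide, takes the 10 mm stem fully down. The strip's place along x varies unmeasured: the stem enters somewhere in bolt 0.053 to 0.079, to be felt or seen.
- lid (a joint): Hinge of the lid, rad: 0 = shut (its top level with the deck, z = 90 mm), grows as it opens; starts ajar at 0.45 to 0.95. Stiff: it stays where it is left; 2 to 6 N downwards near its front edge moves it. The hinge line runs along the case's y at x = 178, z = 86 mm of the case. It shuts only with the bolt drawn back. Lid plate: 8 mm thick, 256 mm wide.
- lid_edge (a point): Middle of the lid's front edge, on its top face, 195 mm from the hinge line and 4 mm above it when shut. Its axes turn with the lid: x towards the hinge, z out of the top face.
- hoop (a point): Middle of the steel hoop that stands on the lid, 178 mm from the hinge line, y = -20 mm in the case's frame; 36 mm wide and 48 mm high above the lid, opening 24 mm wide. With the lid shut it lies on the bolt's axis, 145 mm ahead of bolt_zero, and the bolt's nose passes through it.
- bolt (a joint): Slide of the bolt along the case's +x, m: 0 = drawn back, grows towards the lid; starts at 0 to 0.006; end stop at 0.095, beyond the notch. The rod is 14 mm thick, its nose 112 mm ahead of the handle. About 4 N of friction. With the handle down near 0, the stem is behind the strip's near end, which keeps the bolt from sliding.
- handle (a joint): Turn of the bolt's handle about the bolt's axis, rad: 0 = upright, grows as it swings down to the case's +y, 1.57 = level, fully down (in the notch, or behind the strip's near end). Starts down at 1.40 to 1.57. It passes over the strip when below 0.75; lowered beside the notch it stops on top of the strip at about 0.85. Light friction: it stays where it is left.
- handle_grip (a point): Point on the handle's axis, in the middle of its grip, 58 mm from the bolt's axis; z points outwards along the handle, x along the bolt. The grip is a round dark steel bar 20 mm thick, from 36 to 92 mm from the bolt's axis; nearer the axis the handle is a 10 mm stem. With the handle down the grip's axis lies level, 30 mm above the deck, clear on both sides.
- bearing: Bystander: steel ring 52 mm across, 16 mm high, on the deck. Origin: centre of its underside.
- white_carton: Bystander: white carton 60 x 45 x 40 mm on the deck. Origin: centre of its underside.
- carton_tall: Bystander: carton 90 x 120 x 140 mm high. Origin: centre of its underside.
- carton_flat: Bystander: carton 140 x 100 x 50 mm high. Origin: centre of its underside.
- brake_disc: Bystander: flat dark steel disc with a hole, 150 mm across, 12 mm high. Origin: centre of its underside.
- spray_can: Bystander: upright can 58 mm across, 170 mm high. Origin: centre of its underside.
- spanner: Bystander: spanner 150 mm long, lying. Origin: on its underside near the middle.

How it is judged (in metres and radians):
On the way, in this order (a step that is already met when the one before it is completed fails the run):
1. the lid is shut while the bolt is still drawn back (value of joint lid below 0.04 rad and value of joint bolt below 0.02 m), for 0.2 s.
2. the bolt is across through the hoop, its handle lifted over the strip, the lid shut (value of joint lid below 0.04 rad and value of joint bolt above 0.05 m and value of joint handle below 1.2 rad), for 0.1 s.
At the end, for the whole second after the job is handed in: The lid is shut (within 0.04 rad), the bolt is across through the hoop (more than 50 mm from drawn back) and its handle is down in the strip's notch (beyond 1.4 rad), all at rest (value of joint lid below 0.04 rad and value of joint bolt above 0.05 m and value of joint handle above 1.4 rad and velocity of joint handle between -0.1 and 0.1 rad/s and velocity of joint bolt between -0.01 and 0.01 m/s); the robot touches nothing.
It fails at once if a bystander is moved more than 30 mm (distance of any of bearing, white_carton, carton_tall, carton_flat, brake_disc, spray_can, spanner from where it was at the start of the episode above 0.03 m).
It also fails if it takes over 58 s, if anything falls off the work surface, if the arm or the gripper's body presses on something with over 40 N, if the wrist force passes 120 N, or if a joint passes its speed limit or range.

## Working session

There is one attempt and no reset: what is moved stays moved. The work goes in short steps, Python scripts to look and compute and a tool call to move; the robot and the scene stay as the last step left them, time stands still between calls to the robot, and variables do not carry over. Pictures are saved under pics/ and viewed, and the job is handed in when it is done.

Besides the shell and the picture viewer there is one more tool, called in YAML: its name, and indented under it one key for each argument. servo_tool: Moves the arm, as the interface text tells. Its arguments: {"type":"object","properties":{"series":{"type":"array"},"fingers":{"type":"number"},"squeeze":{"type":"number"}},"required":["series"]}

```bash
ls; mkdir -p pics
python3 - <<'E'
from workcell import ctrl
import cv2,numpy as np
s=ctrl.get_state();print(s)
for n in("scene","top"):
    c=ctrl.capture(n);cv2.imwrite(f"pics/{n}0.png",c["img"]);np.savez(f"pics/{n}0.npz",**c);print(c["K"],c["D"],c["cam_to_world"])
E
```

```text
pics
{'t': 0.0, 'q': array([-1.22897169e+00,  2.76573166e-01,  1.50607785e+00, -2.43399401e-05,
        1.36068347e+00, -1.21034692e-01]), 'dq': array([-1.74008535e-03,  1.45504011e-05, -1.29479619e-03, -9.70196213e-04,
        1.31162176e-04,  8.85844823e-04]), 'joint_efforts': array([ 4.42383964e-05, -4.04594243e+01, -2.37226743e+01,  7.00407615e-02,
        3.42430291e-02, -1.28823522e-04]), 'tcp_pos': array([ 256.52810953, -513.99883629,  204.63920985]), 'tcp_rot': array([-0.16157913, -0.68817805, -0.16280144,  0.68833047]), 'ft_force': array([ 0.21815992,  0.03994322, -1.06788272]), 'ft_torque': array([-0.03799278,  0.00848194, -0.02131612]), 'width': 0.9994416862587777}
[[376.25088077   0.         258.86524784]
 [  0.         376.25088077 192.70030317]
 [  0.           0.           1.        ]] [-0.11077967  0.          0.          0.          0.        ] [[ 8.74834819e-01  2.96364587e-01 -3.83186730e-01  1.07972022e+03]
 [ 4.84199800e-01 -5.58891818e-01  6.73194244e-01 -9.13988296e+02]
 [-1.46489942e-02 -7.74472703e-01 -6.32437696e-01  9.48793463e+02]
 [ 0.00000000e+00  0.00000000e+00  0.00000000e+00  1.00000000e+00]]
[[437.96245197   0.         257.825667  ]
 [  0.         437.96245197 188.79539964]
 [  0.           0.           1.        ]] [0.0243715 0.        0.        0.        0.       ] [[-5.89258132e-02 -9.76817044e-01  2.05806248e-01  3.10191951e+02]
 [-9.98236820e-01  5.61835800e-02 -1.91482905e-02  3.13712769e+00]
 [ 7.14144472e-03 -2.06571703e-01 -9.78405402e-01  1.33796333e+03]
 [ 0.00000000e+00  0.00000000e+00  0.00000000e+00  1.00000000e+00]]
```

View pics/scene0.png

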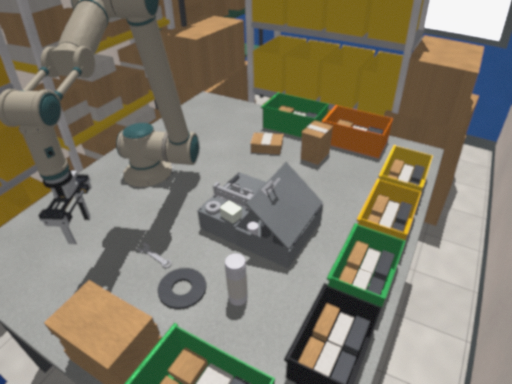

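View pics/top0.png

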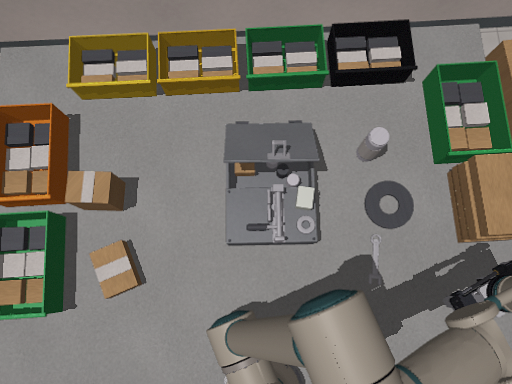

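Run:
```python
import cv2
i=cv2.imread("pics/top0.png");cv2.imwrite("pics/top0z.png",cv2.resize(i[40:260,180:440],None,fx=3,fy=2.7,interpolation=cv2.INTER_CUBIC)[:600,:800])
i=cv2.imread("pics/scene0.png");cv2.imwrite("pics/scene0z.png",cv2.resize(i[120:320,100:360],None,fx=3,fy=3,interpolation=cv2.INTER_CUBIC))
```

```text
(no output)
```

View pics/top0z.png

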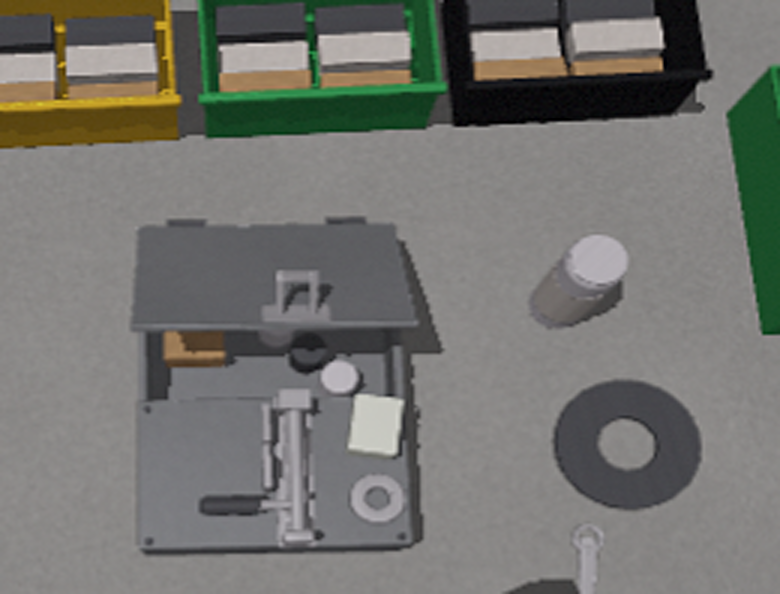

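View pics/scene0z.png

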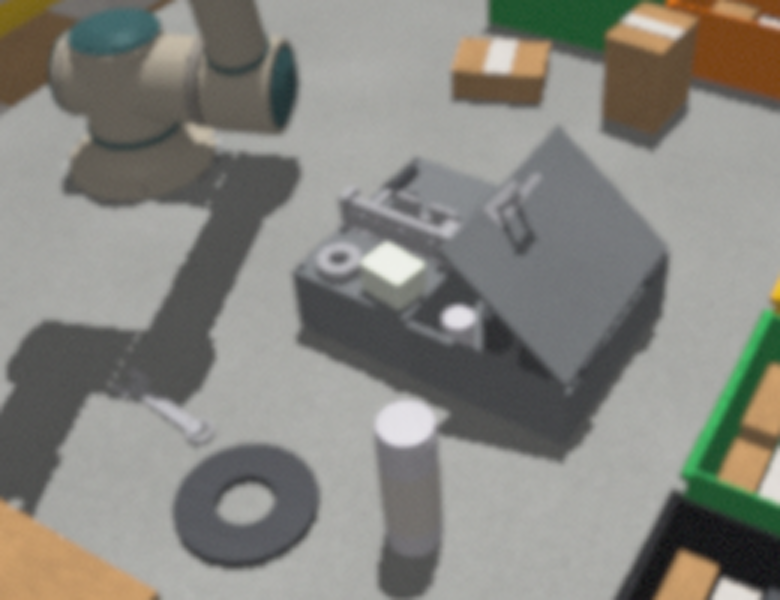

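The top view shows the case with its deck nearest the robot. The handle is the dark bar at zoom (203–260, 505), and the strip is at zoom x≈268, rows 405–490. The hoop is at zoom (297, 295), and the bearing and carton sit on the right. I'll look closer to fix the corners and the notch.

```bash
python3 - <<'E'
import cv2
i=cv2.imread("pics/top0.png");cv2.imwrite("pics/top0zz.png",cv2.resize(i[165:250,220:325],None,fx=7,fy=7,interpolation=cv2.INTER_CUBIC))
E
cat > h.py <<'E'
import numpy as np,cv2
def load(n): return dict(np.load(f"pics/{n}.npz"))
def ray(c,uv):
    p=cv2.undistortPoints(np.array([[uv]],float),c["K"],c["D"])[0,0]
    T=c["cam_to_world"];d=T[:3,:3]@np.array([p[0],p[1],1]);return T[:3,3],d
def onz(c,uv,z):
    o,d=ray(c,uv);return o+d*(z-o[2])/d[2]
def proj(c,P):
    T=c["cam_to_world"];R=T[:3,:3].T;t=-R@T[:3,3]
    return cv2.projectPoints(np.array(P,float).reshape(-1,1,3),cv2.Rodrigues(R)[0],t,c["K"],c["D"])[0][:,0]
E
```

```text
(no output)
```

View pics/top0zz.png

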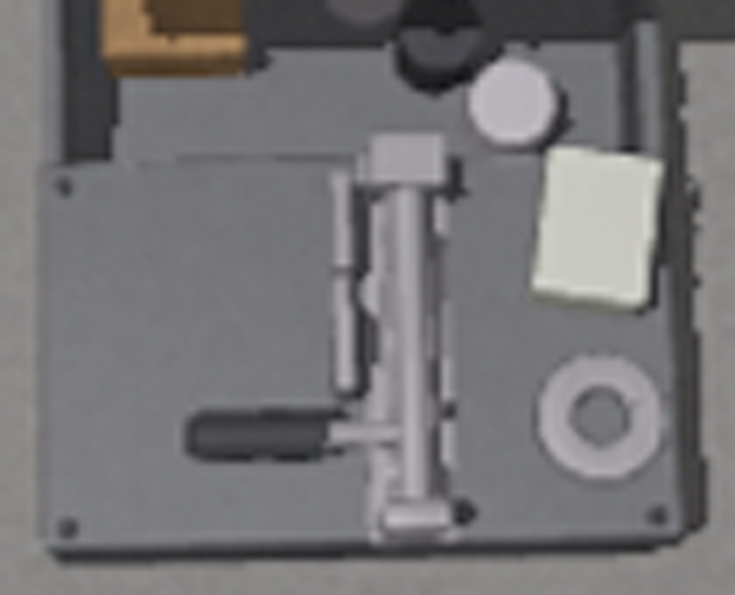

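```bash
cat > geo.py <<'E'
from h import *
c=load("top0")
z2=lambda u,v:((u+.5)/7-.5+220,(v+.5)/7-.5+165)
FL=onz(c,z2(48,542),90);FR=onz(c,z2(683,533),90);RL=onz(c,z2(43,163),90)
if __name__=="__main__":
    print(FL,FR,RL,np.linalg.norm(FL-FR),np.linalg.norm(FL-RL))
y=(FL-FR)[:2];y/=np.linalg.norm(y)
x0=(RL-FL)[:2];x0/=np.linalg.norm(x0)
yaw=np.arctan2(-y[0],y[1]);yaw2=np.arctan2(x0[1],x0[0])
X=np.array([np.cos(yaw),np.sin(yaw),0]);Y=np.array([-X[1],X[0],0])
mid=(FL+FR)/2
O=mid+180*X;O[2]=0
def w(x,y,z): return O+x*X+y*Y+np.array([0,0,z])
def cas(P): d=np.asarray(P)-O;return np.array([d@X,d@Y,d[2]])
E
python3 - <<'E'
from geo import *
print(yaw,yaw2,O)
for n,p,z in[("grip tip",(186,435),120),("stem/bar junction",(327,432),120),("stripnear",(346,393),134),("stripfar",(343,170),134),("dark band",(344,272),134),("carton c",(598,225),130),("bearing",(600,415),106)]:
    print(n,cas(onz(c,z2(*p),z)))
s=load("scene0")
i=cv2.cvtColor(s["img"],cv2.COLOR_BGR2RGB)[:,:,::-1].copy()
# lid edge in top: corners zoom (3,2.7) 
za=lambda u,v:(180+u/3,40+v/2.7)
for a in np.arange(.4,1,.05):
    L=[178-195*np.cos(a)-4*np.sin(a),0,86+195*np.sin(a)+4*np.cos(a)]
    L[0]=178-195*np.cos(a)+4*np.sin(a)
    print(round(a,2),proj(c,[w(L[0],128,L[2]),w(L[0],-128,L[2])]).round(1).tolist(),proj(s,[w(L[0],128,L[2]),w(L[0],-128,L[2])]).round(1).tolist())
print("seen top",za(133,325),za(417,322),"scene",(100+560/3,120+128/3),(100+443/3,120+240/3))
q=proj(s,[w(-180,130,90),w(-180,-130,90),w(180,-130,90),w(-180,-130,0)]);print(q)
i=c["img"].copy()
z=cv2.resize(i[180:235,255:290],None,fx=12,fy=10,interpolation=cv2.INTER_CUBIC)
z=cv2.convertScaleAbs(z,alpha=1.7,beta=-100);cv2.imwrite("pics/strip0.png",z)
E
```

```text
-0.04402838858754421 -0.03073086167653717 [597.98152623 -59.90795342   0.        ]
grip tip [-140.97367103   71.9905288   120.        ]
stem/bar junction [-140.56458203   15.76025385  120.        ]
stripnear [-126.92058398    8.35217841  134.        ]
stripfar [-36.8245389    7.73231327 134.        ]
dark band [-78.37748031   8.1656344  134.        ]
carton c [-59.91480748 -94.31423392 130.        ]
bearing [-133.47245606  -95.06934363  106.        ]
0.4 [[225.0, 174.0], [317.9, 172.8]] [[278.6, 169.3], [238.5, 210.8]]
0.45 [[224.8, 171.7], [318.2, 170.5]] [[279.7, 167.6], [239.5, 209.1]]
0.5 [[224.6, 169.3], [318.6, 168.1]] [[280.9, 166.0], [240.6, 207.5]]
0.55 [[224.4, 166.7], [319.0, 165.5]] [[282.2, 164.5], [241.9, 206.0]]
0.6 [[224.2, 164.0], [319.3, 162.8]] [[283.7, 163.0], [243.3, 204.6]]
0.65 [[224.0, 161.1], [319.6, 159.9]] [[285.2, 161.7], [244.8, 203.4]]
0.7 [[223.8, 158.1], [319.9, 156.9]] [[286.9, 160.4], [246.5, 202.2]]
0.75 [[223.6, 154.9], [320.2, 153.7]] [[288.6, 159.2], [248.2, 201.1]]
0.8 [[223.4, 151.6], [320.5, 150.4]] [[290.5, 158.2], [250.1, 200.1]]
0.85 [[223.3, 148.2], [320.7, 147.0]] [[292.5, 157.2], [252.2, 199.2]]
0.9 [[223.1, 144.8], [321.0, 143.6]] [[294.6, 156.3], [254.3, 198.5]]
0.95 [[222.9, 141.2], [321.1, 140.0]] [[296.7, 155.6], [256.6, 197.9]]
seen top (224.33333333333334, 160.37037037037038) (319.0, 159.25925925925924) scene (286.66666666666663, 162.66666666666666) (247.66666666666666, 200.0)
[[238.06063113 171.20100244]
 [195.95824774 209.58809286]
 [288.47989803 249.65444233]
 [199.00866936 228.23962996]]
```

View pics/strip0.png

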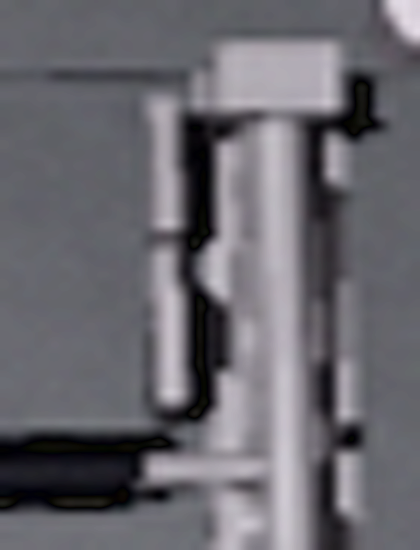

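Measurements:
- Lid angle is about 0.67 rad. The top view gives 0.66 and the scene view 0.68.
- Grip tip is at case y = 72, as expected. The strip is at y ≈ 8, where 7 is expected.
- Stem is at x ≈ -141. The notch's far wall is at about -77, so its centre is about -85, which means bolt ≈ 0.06.

Next I'll work out the move axes.

```bash
cat > go.py <<'E'
import sys
from geo import *
from workcell import ctrl
from scipy.spatial.transform import Rotation as Ro
s=ctrl.get_state()
qw=s["tcp_rot"];R=Ro.from_quat([qw[1],qw[2],qw[3],qw[0]]).as_matrix()
def rep(t=None):
    print("t",round(s["t"],2),"tcp case",cas(s["tcp_pos"]).round(1),"F case",[round(float(s["ft_force"]@v),1) for v in(X,Y)],round(float(s["ft_force"][2]),1),"w",round(s["width"],3))
    print("tool axes in case:",np.array([[R[:,k]@X,R[:,k]@Y,R[2,k]] for k in range(3)]).round(3).tolist())
    if t is not None:
        d=R.T@(w(*t)-s["tcp_pos"]);print("tool shift mm",d.round(1),"units",(d/200).round(3))
rep([float(a) for a in sys.argv[1:4]] if len(sys.argv)>3 else None)
E
python3 go.py 40 40 320; python3 -c "
from geo import *
print(np.linalg.norm(FL-FR),np.linalg.norm(FL-RL))"
```

```text
t 0.1 tcp case [-321.1 -468.7  204.7] F case [0.0, 0.3] 0.4 w 0.997
tool axes in case: [[-0.001, 0.001, -1.0], [0.485, -0.874, -0.002], [-0.874, -0.485, -0.0]]
tool shift mm [-114.8 -269.7 -562.7] units [-0.574 -1.348 -2.813]
257.6691201639022 157.10346557377179
```

servo_tool:
  series:
    - [-0.15, 0, 0, -0.038]
    - [-0.15, 0, 0, -0.038]
    - [-0.15, 0, 0, -0.038]
    - [-0.15, 0, 0, -0.038]
    - [0, 0, 0, -0.038]
  fingers: 0

```text
t: 0.52
tcp_pos: [257.6, -516.8, 331.6]
tcp_rot: [-0.363, -0.608, -0.355, 0.61]
ft_force: [-0.0, -0.3, 0.4]
width: 0.682
```

servo_tool:
  series:
    - [0, 0, 0, -0.038]
    - [0, 0, 0, -0.038]
    - [0, 0, 0, -0.038]
    - [0, 0, 0, -0.035]
    - [0, 0, 0, 0]

```text
t: 0.93
tcp_pos: [256.6, -514.3, 325.0]
tcp_rot: [0.489, 0.51, 0.49, -0.51]
ft_force: [-1.0, 0.3, 0.1]
width: 0.324
```

```bash
python3 go.py 40 40 320
```

```text
t 0.93 tcp case [-321. -469.  325.] F case [-1.0, 0.3] 0.1 w 0.324
tool axes in case: [[-0.0, 0.001, -1.0], [1.0, 0.003, -0.0], [0.003, -1.0, -0.001]]
tool shift mm [   5.3  362.4 -508. ] units [ 0.026  1.812 -2.54 ]
```

servo_tool:
  series:
    - [0, 0.12, -0.165, 0]
    - [0, 0.12, -0.165, 0]
    - [0, 0.12, -0.165, 0]
    - [0, 0.12, -0.165, 0]
    - [0, 0.12, -0.165, 0]

```text
t: 1.35
tcp_pos: [384.4, -353.2, 325.2]
tcp_rot: [0.488, 0.512, 0.488, -0.512]
ft_force: [-0.9, -0.2, 0.1]
width: 0.012
```

servo_tool:
  series:
    - [0, 0.12, -0.165, 0]
    - [0, 0.12, -0.165, 0]
    - [0, 0.12, -0.165, 0]
    - [0, 0.12, -0.165, 0]
    - [0, 0.12, -0.165, 0]

```text
t: 1.77
tcp_pos: [511.4, -193.3, 325.3]
tcp_rot: [-0.488, -0.511, -0.488, 0.511]
ft_force: [-0.2, -0.8, -0.9]
width: 0.005
```

servo_tool:
  series:
    - [0, 0.12, -0.165, 0]
    - [0, 0.12, -0.165, 0]
    - [0, 0.12, -0.165, 0]
    - [0, 0.12, -0.165, 0]
    - [0, 0.0, 0, 0]

```text
t: 2.18
tcp_pos: [615.9, -61.1, 323.8]
tcp_rot: [0.489, 0.511, 0.491, -0.508]
ft_force: [0.1, -1.5, -0.4]
width: 0.004
```

```bash
python3 go.py 40 40 220
```

```text
t 2.18 tcp case [ 18.   -0.4 323.8] F case [0.2, -1.5] -0.4 w 0.004
tool axes in case: [[0.001, 0.005, -1.0], [1.0, 0.005, 0.001], [0.005, -1.0, -0.004]]
tool shift mm [104.   22.1 -39.8] units [ 0.52   0.111 -0.199]
```

servo_tool:
  series:
    - [0.1, 0.1, -0.1, 0]
    - [0.15, 0, -0.1, 0]
    - [0.15, 0, 0, 0]
    - [0.06, 0, 0, 0]
    - [0.06, 0, 0, 0]

```text
t: 2.6
tcp_pos: [632.6, -27.9, 218.8]
tcp_rot: [-0.488, -0.51, -0.49, 0.512]
ft_force: [-0.5, -0.4, 0.8]
width: 0.003
```

servo_tool:
  series:
    - [0.06, 0, 0, 0]
    - [0.06, 0, 0, 0]
    - [0.06, 0, 0, 0]
    - [0.06, 0, 0, 0]
    - [0.06, 0, 0, 0]

```text
t: 3.02
tcp_pos: [633.7, -28.8, 161.2]
tcp_rot: [-0.488, -0.511, -0.488, 0.511]
ft_force: [-0.7, 1.1, 2.0]
width: 0.008
```

```bash
python3 go.py 40 40 90
```

```text
t 3.02 tcp case [ 34.3  32.7 161.2] F case [-0.7, 1.1] 2.0 w 0.008
tool axes in case: [[0.0, -0.0, -1.0], [1.0, -0.002, 0.0], [-0.002, -1.0, 0.0]]
tool shift mm [71.2  5.7 -7.4] units [ 0.356  0.028 -0.037]
```

servo_tool:
  series:
    - [0.06, 0, 0, 0]
    - [0.06, 0, 0, 0]
    - [0.06, 0, 0, 0]
    - [0.06, 0, 0, 0]
    - [0.05, 0, 0, 0]

```text
t: 3.43
tcp_pos: [632.9, -28.6, 102.6]
tcp_rot: [-0.488, -0.511, -0.489, 0.512]
ft_force: [-1.1, 0.6, 1.9]
width: 0.005
```

```bash
python3 go.py 40 40 90
```

```text
t 3.43 tcp case [ 33.5  32.8 102.6] F case [-1.1, 0.5] 1.9 w 0.005
tool axes in case: [[-0.002, -0.0, -1.0], [1.0, -0.002, -0.002], [-0.002, -1.0, 0.0]]
tool shift mm [12.6  6.6 -7.2] units [ 0.063  0.033 -0.036]
```

servo_tool:
  series:
    - [0.02, 0, 0, 0]
    - [0.02, 0, 0, 0]
    - [0.02, 0, 0, 0]
    - [0.01, 0, 0, 0]
    - [0.0, 0, 0, 0]

```text
t: 3.85
tcp_pos: [634.1, -28.5, 90.3]
tcp_rot: [0.489, 0.511, 0.489, -0.511]
ft_force: [-2.6, -0.4, 4.7]
width: 0.007
```

```bash
python3 go.py 40 40 90;python3 - <<'E'
from workcell import ctrl
import cv2,numpy as np
for n in("scene","top"):
    c=ctrl.capture(n);np.savez(f"pics/{n}1.npz",**c)
    i=c["img"]; i=i[120:320,100:360] if n=="scene" else i[90:260,200:360]
    cv2.imwrite(f"pics/{n}1.png",cv2.resize(i,None,fx=3,fy=3,interpolation=cv2.INTER_CUBIC))
E
```

```text
t 3.85 tcp case [34.7 33.  90.3] F case [-2.6, -0.5] 4.7 w 0.007
tool axes in case: [[0.001, -0.0, -1.0], [1.0, 0.001, 0.001], [0.001, -1.0, 0.0]]
tool shift mm [ 0.3  5.3 -7. ] units [ 0.001  0.027 -0.035]
```

View pics/scene1.png

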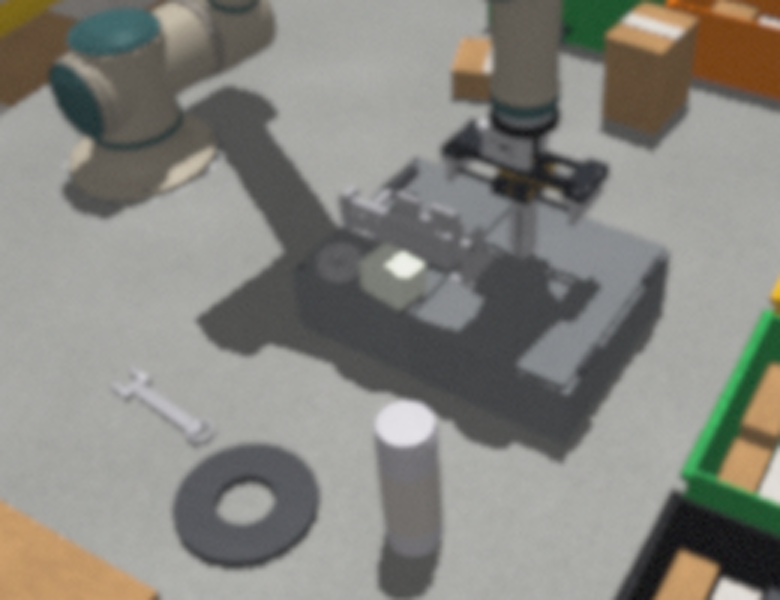

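View pics/top1.png

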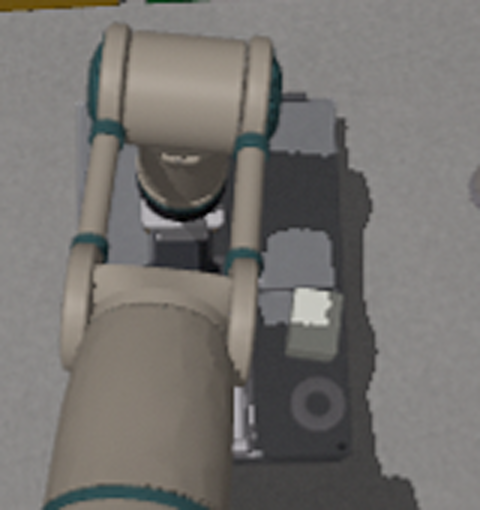

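The scene view shows the lid flush with the deck and its right front corner near zoom (565, 390). The strip and its notch can be seen around zoom (425, 205). I'll press a little more to make sure it is shut.

servo_tool:
  series:
    - [0.015, 0, 0, 0]
    - [0.015, 0, 0, 0]
    - [0.015, 0, 0, 0]
    - [0.0, 0, 0, 0]
    - [0.0, 0, 0, 0]

```text
t: 4.37
tcp_pos: [634.2, -28.5, 89.8]
tcp_rot: [0.491, 0.511, 0.488, -0.51]
ft_force: [-13.8, 2.4, 43.7]
width: 0.004
```

```bash
python3 go.py -141 38 210
```

```text
t 4.37 tcp case [34.8 33.  89.8] F case [-13.9, 1.8] 43.7 w 0.004
tool axes in case: [[0.005, -0.001, -1.0], [1.0, 0.001, 0.005], [0.001, -1.0, 0.001]]
tool shift mm [-121.1 -175.1   -5.1] units [-0.605 -0.876 -0.025]
```

servo_tool:
  series:
    - [-0.15, 0, 0, 0]
    - [-0.2, 0, 0, 0]
    - [-0.2, -0.02, 0, 0]
    - [-0.1, -0.15, 0, 0]
    - [0, -0.2, 0, 0]
  fingers: 0.55

```text
t: 4.78
tcp_pos: [565.9, -26.0, 215.7]
tcp_rot: [0.493, 0.514, 0.485, -0.507]
ft_force: [0.2, 0.2, 1.3]
width: 0.324
```

servo_tool:
  series:
    - [0, -0.2, 0, 0]
    - [0, -0.2, 0, 0]
    - [0, -0.1, -0.025, 0]
    - [0, 0, 0, 0]
    - [0, 0, 0, 0]

```text
t: 5.2
tcp_pos: [460.7, -15.7, 211.1]
tcp_rot: [0.49, 0.511, 0.488, -0.51]
ft_force: [-0.2, -0.0, 1.0]
width: 0.549
```

```bash
python3 go.py -141 38 101;python3 - <<'E'
from workcell import ctrl
import cv2,numpy as np
from geo import *
for n in("scene","top"):
    c=ctrl.capture(n);np.savez(f"pics/{n}2.npz",**c)
    i=c["img"]; i=i[150:270,170:330] if n=="scene" else i[90:260,200:360]
    cv2.imwrite(f"pics/{n}2.png",cv2.resize(i,None,fx=4.5,fy=4.5,interpolation=cv2.INTER_CUBIC))
E
```

```text
t 5.2 tcp case [-139.1   38.1  211.1] F case [-0.2, -0.0] 1.0 w 0.549
tool axes in case: [[0.003, -0.0, -1.0], [1.0, 0.001, 0.003], [0.001, -1.0, 0.0]]
tool shift mm [110.1  -2.3   0. ] units [ 0.551 -0.012  0.   ]
```

View pics/scene2.png

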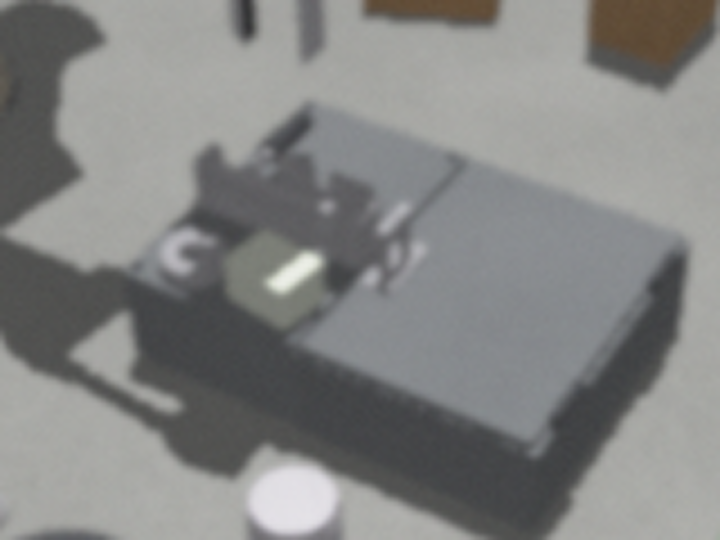

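The scene view shows the lid flush, and the strip standing in two teeth with the notch gap around zoom (320–337, 170).

Run:
```python
from geo import *
s=load("scene2")
def ony(uv,y):
    o,d=ray(s,uv);O2=cas(o);D=np.array([d@X,d@Y,d[2]]);return O2+D*(y-O2[1])/D[1]
for n,u,v in[("L tooth start",285,155),("L tooth end",318,162),("R start",337,175),("R end",370,185)]:
    print(n,ony((170+u/4.5,150+v/4.5),7).round(1))
for b in(-92,-85,-77,-66): print(b,((proj(s,[w(b,7,134)])[0]-[170,150])*4.5).round(0))
z=cv2.resize(s["img"][175:205,205:265],None,fx=12,fy=12,interpolation=cv2.INTER_CUBIC)
cv2.imwrite("pics/strip2.png",cv2.convertScaleAbs(z,alpha=2,beta=-120))
```

```text
L tooth start [-114.7    7.   133.3]
L tooth end [-83.3   7.  138.8]
R start [-66.   7. 133.]
R end [-35.8   7.  135.4]
-92 [309. 163.]
-85 [316. 166.]
-77 [325. 169.]
-66 [337. 174.]
```

View pics/strip2.png

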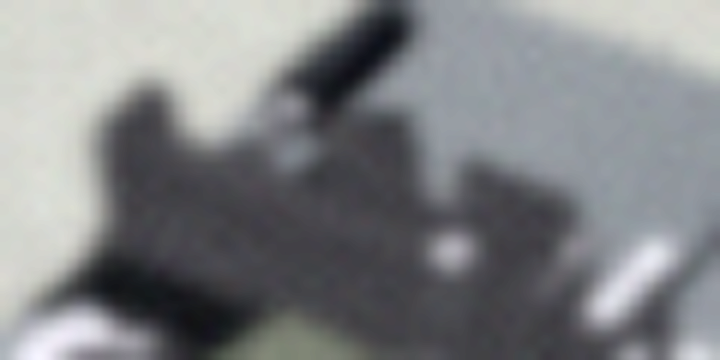

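servo_tool:
  series:
    - [0.15, -0.01, 0, 0]
    - [0.15, 0, 0, 0]
    - [0.15, 0, 0, 0]
    - [0.05, 0, 0, 0]
    - [0.03, 0, 0, 0]

```text
t: 5.72
tcp_pos: [458.7, -15.8, 101.9]
tcp_rot: [-0.488, -0.51, -0.49, 0.511]
ft_force: [0.9, -1.1, 0.2]
width: 0.551
```

```bash
python3 go.py -141 38 101
```

```text
t 5.72 tcp case [-141.1   37.9  101.9] F case [0.9, -1.1] 0.2 w 0.551
tool axes in case: [[-0.004, 0.0, -1.0], [1.0, 0.001, -0.004], [0.001, -1.0, -0.0]]
tool shift mm [ 0.9  0.1 -0.1] units [ 0.004  0.001 -0.   ]
```

servo_tool:
  series:
    - [0, 0, 0, 0]
    - [0, 0, 0, 0]
    - [0, 0, 0, 0]
    - [0, 0, 0, 0]
    - [0, 0, 0, 0]
  fingers: 0
  squeeze: 15

```text
t: 6.13
tcp_pos: [459.1, -15.9, 105.4]
tcp_rot: [0.49, 0.511, 0.489, -0.51]
ft_force: [-3.2, 0.9, 0.9]
width: 0.235
```

```bash
python3 go.py -141 38 101
```

```text
t 6.13 tcp case [-140.7   37.8  105.4] F case [-3.2, 0.7] 0.9 w 0.235
tool axes in case: [[0.002, -0.0, -1.0], [1.0, 0.001, 0.002], [0.001, -1.0, 0.0]]
tool shift mm [ 4.4 -0.3 -0.2] units [ 0.022 -0.002 -0.001]
```

servo_tool:
  series:
    - [0, 0, 0, 0]
    - [-0.045, 0, 0.008, 0]
    - [-0.04, 0, 0.011, 0]
    - [-0.038, 0, 0.02, 0]
    - [-0.037, 0, 0.024, 0]

```text
t: 6.55
tcp_pos: [457.5, -28.0, 137.2]
tcp_rot: [0.489, 0.511, 0.489, -0.51]
ft_force: [0.1, 0.4, -5.1]
width: 0.204
```

```bash
python3 go.py -141 38 101
```

```text
t 6.55 tcp case [-141.8   25.7  137.2] F case [0.1, 0.4] -5.1 w 0.204
tool axes in case: [[-0.0, 0.001, -1.0], [1.0, 0.001, -0.0], [0.001, -1.0, -0.001]]
tool shift mm [ 36.2   0.8 -12.3] units [ 0.181  0.004 -0.061]
```

servo_tool:
  series:
    - [-0.03, 0, 0.03, 0]
    - [-0.03, 0, 0.033, 0]
    - [-0.015, 0, 0.03, 0]
    - [0, 0, 0, 0]
    - [0, 0, 0, 0]

```text
t: 6.97
tcp_pos: [456.8, -47.2, 152.7]
tcp_rot: [0.489, 0.511, 0.489, -0.511]
ft_force: [-2.6, 4.9, 7.1]
width: 0.208
```

```bash
python3 go.py -90 8 152;python3 - <<'E'
from workcell import ctrl
import cv2,numpy as np
c=ctrl.capture("scene");np.savez("pics/scene3.npz",**c)
cv2.imwrite("pics/scene3.png",cv2.resize(c["img"][130:250,170:330],None,fx=4.5,fy=4.5,interpolation=cv2.INTER_CUBIC))
E
```

```text
t 6.97 tcp case [-141.6    6.5  152.7] F case [-2.9, 4.8] 7.1 w 0.208
tool axes in case: [[0.0, 0.0, -1.0], [1.0, -0.0, 0.0], [-0.0, -1.0, -0.0]]
tool shift mm [ 0.7 51.6 -1.5] units [ 0.003  0.258 -0.008]
```

View pics/scene3.png

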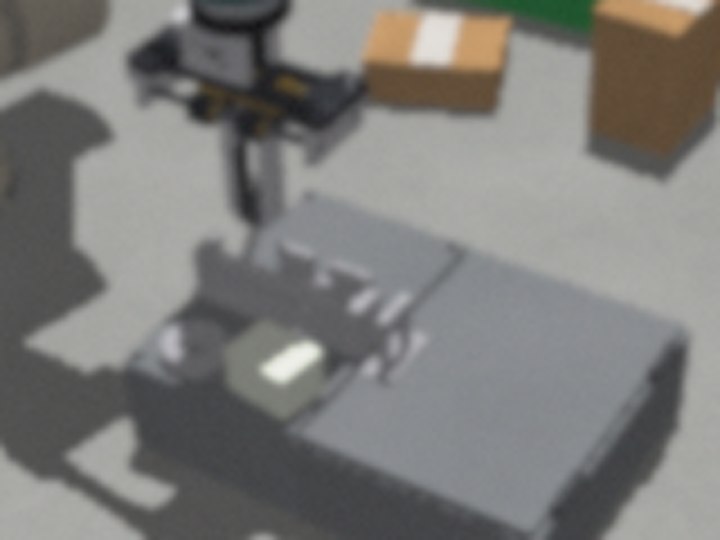

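The handle is held and lifted to about 0.47 rad. The fingers sit at zoom (255, 190) and the lid is still shut. Now I'll slide about 57 mm.

servo_tool:
  series:
    - [0, 0.06, 0, 0]
    - [0, 0.06, 0, 0]
    - [0, 0.06, 0, 0]
    - [0, 0.06, 0, 0]
    - [0, 0.045, 0, 0]

```text
t: 7.43
tcp_pos: [513.7, -49.1, 152.3]
tcp_rot: [-0.489, -0.51, -0.49, 0.511]
ft_force: [-4.4, 4.3, 6.5]
width: 0.208
```

servo_tool:
  series:
    - [0, 0, 0, 0]
    - [0, 0, 0, 0]
    - [0, 0, 0, 0]

```text
t: 7.68
tcp_pos: [515.8, -49.2, 152.4]
tcp_rot: [0.49, 0.512, 0.488, -0.51]
ft_force: [2.4, 4.9, 4.1]
width: 0.208
```

```bash
python3 go.py -84 8 152;python3 - <<'E'
from workcell import ctrl
import cv2,numpy as np
for n,sl in(("scene",np.s_[150:220,200:290]),("top",np.s_[165:250,220:325])):
    c=ctrl.capture(n);np.savez(f"pics/{n}4.npz",**c)
    cv2.imwrite(f"pics/{n}4.png",cv2.resize(c["img"][sl],None,fx=7,fy=7,interpolation=cv2.INTER_CUBIC))
E
```

```text
t 7.68 tcp case [-82.5   7.1 152.4] F case [2.1, 5.0] 4.1 w 0.208
tool axes in case: [[0.004, 0.0, -1.0], [1.0, 0.001, 0.004], [0.001, -1.0, -0.0]]
tool shift mm [ 0.4 -1.5 -0.9] units [ 0.002 -0.007 -0.005]
```

View pics/scene4.png

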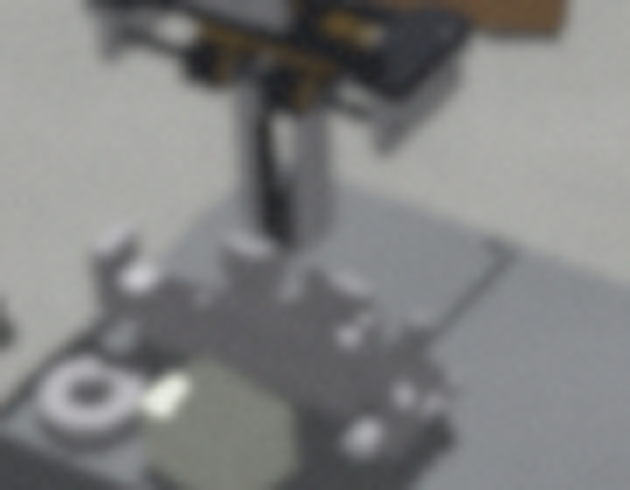

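View pics/top4.png

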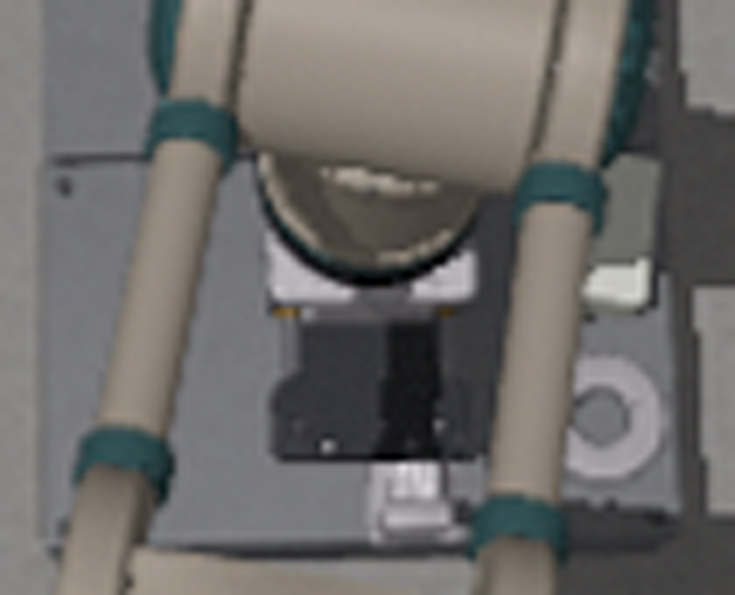

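servo_tool:
  series:
    - [0.02, 0, -0.032, 0]
    - [0.027, 0, -0.031, 0]
    - [0.026, 0, -0.023, 0]
    - [0.028, 0, -0.022, 0]
    - [0, 0, 0, 0]

```text
t: 8.2
tcp_pos: [515.8, -28.6, 130.5]
tcp_rot: [-0.49, -0.51, -0.488, 0.511]
ft_force: [3.4, -2.5, -1.7]
width: 0.208
```

```bash
python3 go.py -84 29 132
```

```text
t 8.2 tcp case [-83.5  27.7 130.5] F case [3.5, -2.4] -1.7 w 0.208
tool axes in case: [[0.002, -0.002, -1.0], [1.0, 0.002, 0.002], [0.002, -1.0, 0.002]]
tool shift mm [-1.5 -0.5 -1.3] units [-0.008 -0.002 -0.007]
```

It is past 0.85 rad (about 1.02) with little force, so the stem is entering the notch. I'll keep lowering.

servo_tool:
  series:
    - [0.03, 0, -0.018, 0]
    - [0.033, 0, -0.014, 0]
    - [0.035, 0, -0.01, 0]
    - [0.035, 0, -0.006, 0]
    - [0, 0, 0, 0]

```text
t: 8.62
tcp_pos: [516.1, -18.2, 104.6]
tcp_rot: [0.49, 0.511, 0.489, -0.51]
ft_force: [4.0, -3.2, 2.9]
width: 0.205
```

```bash
python3 go.py -84 38 101
```

```text
t 8.62 tcp case [-83.6  38.1 104.6] F case [4.1, -3.0] 2.9 w 0.205
tool axes in case: [[0.002, -0.0, -1.0], [1.0, 0.001, 0.002], [0.001, -1.0, 0.0]]
tool shift mm [ 3.6 -0.4  0.1] units [ 0.018 -0.002  0.   ]
```

servo_tool:
  series:
    - [0.015, 0, 0, 0]
    - [0.015, 0, 0, 0]
    - [0.01, 0, 0, 0]
    - [0, 0, 0, 0]
    - [0, 0, 0, 0]

```text
t: 9.03
tcp_pos: [516.3, -17.8, 99.2]
tcp_rot: [0.49, 0.512, 0.488, -0.51]
ft_force: [-2.2, -1.6, 20.5]
width: 0.203
```

```bash
python3 go.py -84 38 101
```

```text
t 9.03 tcp case [-83.5  38.5  99.2] F case [-2.1, -1.7] 20.5 w 0.203
tool axes in case: [[0.003, 0.001, -1.0], [1.0, 0.001, 0.003], [0.001, -1.0, -0.0]]
tool shift mm [-1.8 -0.5  0.5] units [-0.009 -0.003  0.002]
```

It is on its bottom stop: 20 N up, grip axis about 118 mm high. I'll open and retreat straight up.

servo_tool:
  series:
    - [-0.01, 0, 0, 0]
    - [0, 0, 0, 0]
    - [0, 0, 0, 0]
    - [0, 0, 0, 0]
    - [0, 0, 0, 0]
  fingers: 0.55

```text
t: 9.45
tcp_pos: [514.1, -17.7, 97.6]
tcp_rot: [-0.488, -0.51, -0.49, 0.511]
ft_force: [0.5, 0.3, -0.4]
width: 0.525
```

servo_tool:
  series:
    - [-0.03, 0, 0, 0]
    - [-0.06, 0, 0, 0]
    - [-0.15, 0, 0, 0]
    - [-0.2, 0, 0, 0]
    - [-0.2, 0, 0, 0]

```text
t: 9.87
tcp_pos: [514.2, -17.9, 227.5]
tcp_rot: [-0.488, -0.51, -0.49, 0.511]
ft_force: [-0.0, -0.7, 0.0]
width: 0.551
```

servo_tool:
  series:
    - [-0.2, 0, 0, 0]
    - [-0.05, -0.18, -0.05, 0]
    - [0, -0.2, -0.05, 0]
    - [0, -0.2, -0.05, 0]
    - [0, -0.2, -0.05, 0]

```text
t: 10.28
tcp_pos: [359.4, 28.9, 276.8]
tcp_rot: [0.489, 0.511, 0.489, -0.511]
ft_force: [-0.5, -0.4, 0.0]
width: 0.549
```

servo_tool:
  series:
    - [0, 0, -0.2, 0]
    - [0, 0, -0.2, 0]
    - [0, 0, -0.2, 0]
    - [0, 0, -0.2, 0]
    - [0, 0, -0.2, 0]

```text
t: 10.7
tcp_pos: [369.0, 230.1, 277.2]
tcp_rot: [0.489, 0.511, 0.489, -0.51]
ft_force: [0.3, -0.8, 0.8]
width: 0.549
```

```bash
python3 go.py;python3 - <<'E'
from workcell import ctrl
import cv2,numpy as np
for n,sl in(("scene",np.s_[120:270,140:330]),("top",np.s_[110:250,200:400])):
    c=ctrl.capture(n);np.savez(f"pics/{n}5.npz",**c)
    cv2.imwrite(f"pics/{n}5.png",cv2.resize(c["img"][sl],None,fx=4,fy=4,interpolation=cv2.INTER_CUBIC))
E
```

```text
t 10.7 tcp case [-241.5  279.6  277.2] F case [0.3, -0.8] 0.8 w 0.549
tool axes in case: [[0.001, 0.0, -1.0], [1.0, 0.001, 0.001], [0.001, -1.0, -0.0]]
```

View pics/scene5.png

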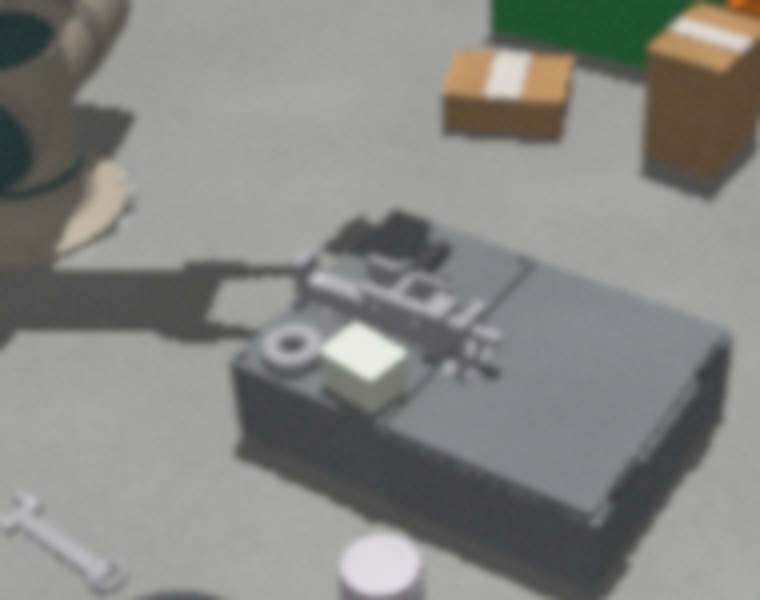

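View pics/top5.png

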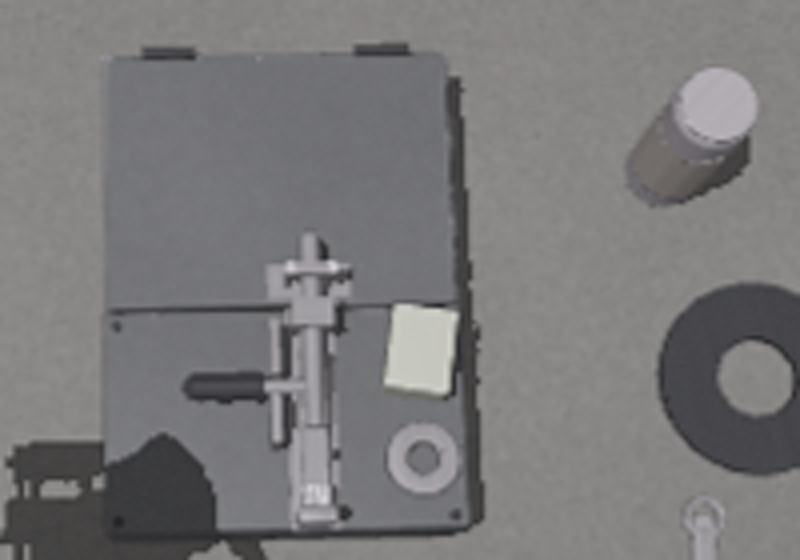

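The top view shows the bolt nose through the hoop at zoom (310, 245). The stem sits in the strip's notch at (285, 386) with the handle level, its tip at (184, 387). The lid is flush and the bystanders have not moved. One numeric check before handing in.

Run:
```python
from geo import *
from workcell import ctrl
c=load("top5")
for u,v in((184,387),(285,386)): print(cas(onz(c,((u+.5)/4-.5+200,(v+.5)/4-.5+110),120)).round(1))
s=ctrl.get_state();print(s["t"],abs(s["dq"]).max(),s["ft_force"].round(1))
ctrl.close_job()
```

```text
[-83.4  72.9 120. ]
[-83.7   1.7 120. ]
10.8 0.08295696097386095 [-0.1 -0.5  0.2]
the job is handed in; nothing more can be done
```

The job is done and handed in at about 10.8 s of the 58 s allowed; the hand-in reports no verdict.

**What I did:**
- I pushed the lid shut with closed fingers until it stopped at 44 N, with the fingertips at z = 89.8 mm.
- I gripped the handle, lifted it to about 0.47 rad and slid the bolt about 58 mm.
- I lowered the handle. It passed 0.85 rad with little force and met its bottom stop at about 20 N, so it went into the notch rather than onto the strip.
- I let go and moved the arm clear.

**Last checks:**
- **Lid and bolt:** the pictures show the lid flush and the bolt's nose through the hoop.
- **Handle:** the stem is in the notch, at case x ≈ -83.5 mm, so the bolt is at about 0.06 m. The grip tip is at case y = 72.9 mm against 72 mm for fully down.
- **Bystanders:** those in the final pictures look unmoved. I judged this by eye and did not measure them.
- **Contact:** the wrist force is about zero, with the arm away from everything.

**Disagreements:**
- The two cameras differed by about 3.5 mm along the strip, which is within their calibration. The notch position was confirmed by feel.
- The two case edges I measured gave yaws 0.013 rad apart. I used the front edge's value.

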